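Load the microinjector and start its clamp knob

TASK

Mount the microinjector in its clamp stand: take it from its grey rest, bring it centred over the stand with its nose at the clamp-bar end, press it down until both pairs of spring clips snap round the barrel, then lay the clamp bar over it and let go. Now take the bar's wing knob, which only stands on top of the stud's thread, and turn it backwards (anticlockwise from above) until it drops with a click - keep the fingers loose or let go so that it can - then turn it forwards so that it starts cleanly and run it down until its collar sits on the bar. Let go, and leave everything else on the bench where it is.

Things in the scene. Friction and masses are not known exactly. Their poses are not given: they have to be found in the camera images.
- injector: Microinjector, round, 200 mm long, about 260 g: aluminium barrel 28 mm thick with a grey grip band at its middle, black dial (36 mm) at one end, steel nose at the other. Origin on the axis in the middle of the band; +y runs along the axis to the nose (at +122), the barrel from y = -55 to +108, the dial to -78. Starts level on its rest, axis 40 mm above the bench; x and z may roll about y
- injector_nose (a point): Tip of the injector's steel nose, on its axis
- rest: Grey plastic rest fixed to the bench, 60 x 120 mm: two V blocks at y = -45 and +45 (10 mm wide each) carry the injector's barrel, which can be taken between them. Origin on the bench under its middle, y along the barrel
- stand: Clamp stand, fixed to the bench: cream base 142 x 182 x 14 mm with steel spring clips, a hinged clamp bar at its +y end and a brass stud. Origin on the bench under the cradle point; y along the seated injector towards the bar (nose end), x across from the bar's hinge to the stud
- cradle (a point): Where the injector's origin belongs: 52 mm above the stand's origin, same axes. Pairs of clips stand at y = -36 and +36 (12 mm wide, tops 25 mm above this point); the space between the pairs is free for the fingers that press. Lying on the clips' lips the barrel's axis is about 17 mm above this point; pressing in takes 10 to 20 N, ending on a steel saddle
- bar (a joint): Clamp bar, hinge angle in rad: 0 shut (level, underside 2 mm over the seated barrel). It starts open at 1.55 to 1.75, about upright, and stops at 1.8 leaning to the hinge side (-x of the stand). Stiff hinge: it stays open, but below about 0.5 it falls shut by its own weight. It cannot shut while the barrel is not home
- bar_hinge (a point): Hinge axis of the clamp bar, at x = -34, y = +88, z = 74 mm of the stand. y is the hinge axis, x points along the bar to its free end, z out of the bar's upper face (x and z turn with the bar)
- bar_tab (a point): Middle of the finger tab at the free end of the aluminium bar, 118 mm from the hinge axis; axes as bar_hinge. The tab is 24 mm wide (y), 10 mm thick (z) and ends 16 mm farther out; 18 mm inward begins the 48 mm square eye that carries the knob
- knob (a joint): Turn of the black wing knob, rad, growing forwards (clockwise from above); it stays put. Starts at 0.45 to 1.5. The stud has a coarse three-start thread, 18 mm a turn (2.9 mm a rad). Turned back past 0 the knob drops 6 mm: the click. From there forwards the collar meets the bar at 2.4 and it stops at 2.8. Driven forwards with no click it binds 5 mm too high; back past -2.1 it clicks again
- knob_lift (a joint): Height of the knob's collar above the bar, m: 0 down on the bar, 0.016 the most. The knob slides freely in the bar's eye and sinks by its weight (200 g) unless the fingers hold it up. Bar shut and thread not caught: 0.0085 to 0.012; turned backwards it climbs to 0.013, then clicks down to 0.007
- knob_grip (a point): Middle of the knob's wing, on its axis. The wing is 64 mm long (x), 16 mm thick (y) and 28 mm high, from 16 mm below to 12 mm above this point; white mark on its +x half. 76 mm from the hinge axis and 34 mm (plus the lift) off the bar's middle plane. Bar shut: at x = +42, y = +88, z = 108 mm (plus the lift) of the stand, turning in that place
- dishes: Bystander, leave it where it is: a stack of three clear petri dishes, 60 mm wide, 30 mm high; origin at its underside
- oil_bottle: Bystander, leave it where it is: an amber bottle with white cap, 52 mm wide, 105 mm high; origin at its underside
- tip_box: Bystander, leave it where it is: a blue pipette-tip box with clear lid, 85 x 120 x 63 mm; origin at its underside
- pipette: Bystander, leave it where it is: a white hand pipette lying down, about 260 mm long, 28 mm high; origin at its underside
- beaker: Bystander, leave it where it is: a clear plastic beaker, 68 mm wide, 85 mm high; origin at its underside
- tube_rack: Bystander, leave it where it is: an orange rack with capped tubes, 62 x 150 mm, 90 mm high; origin at its underside
- flask: Bystander, leave it where it is: a small culture flask lying flat with red cap, 50 x 100 mm, 25 mm high; origin at its underside
Not all that is in view belongs to the job. Leave any blue look-alike of the injector alone.

How it is judged:
On the way, in this order (a step that is already met when the one before it is completed fails the run):
1. the injector is pressed home between both pairs of clips, nose at the bar's end (z of injector in the frame of cradle between -0.004 and 0.003 m and x of injector in the frame of cradle between -0.004 and 0.004 m and y of injector in the frame of cradle between -0.012 and 0.012 m and angle between the y axis of injector and the y axis of cradle, either way round below 0.06 rad and y of injector_nose in the frame of cradle above 0.09 m), for 0.2 s.
2. the clamp bar lies shut over the barrel and has been let go, the knob standing on the stud (all of step 1 and value of joint bar below 0.04 rad and contact force between the fingers and bar below 0.2 N and value of joint knob above 0.1 rad), for 0.2 s.
3. the knob has been turned backwards off the thread and has dropped with a click (value of joint bar below 0.04 rad and value of joint knob below -0.03 rad and (value of joint knob_lift below 0.01 m or (value of joint knob below -0.9 rad and value of joint knob_lift below 0.0118 m))), for 0.1 s.
4. turned forwards, the knob has caught the thread cleanly (value of joint bar below 0.04 rad and value of joint knob above -0.6 rad and value of joint knob_lift below 0.004 m), for 0.1 s.
At the end, for the whole second after the job is handed in: Injector home in the clips (within 4 mm across, -4 to +3 mm in height, 12 mm along, 0.06 rad, nose at the bar's end), bar shut (under 0.04 rad), collar down on the bar (within 1.5 mm) after the click and a clean start, all let go and at rest (all of step 1 and value of joint bar below 0.04 rad and value of joint knob above 0.1 rad and value of joint knob_lift below 0.0015 m and linear speed of injector below 0.02 m/s); the robot touches nothing.
It fails at once if a bystander is shifted by more than 30 mm (distance of any of dishes, oil_bottle, tip_box, pipette, beaker, tube_rack, flask from where it was at the start of the episode above 0.03 m).
It also fails if it takes over 72 s, if anything falls off the work surface, if the arm or the gripper's body presses on something with over 40 N, if the wrist force passes 120 N, or if a joint passes its speed limit or range.

ROBOT

A 6-joint arm with a two-finger parallel gripper is mounted at the origin on the work surface. World frame = base frame: x ahead of the robot, y to its left, z up, the work surface at z = 0. Lengths are in m, angles in rad, forces in N, time in s.
With the tool pointing down it reaches from about 0.35 to 0.975 m from the base axis. Payload 4.9 kg.
Tool frame: the origin (TCP) lies on the centre line of the jaws, within the pads' length; the fingertips stand 14 mm ahead of it and the grasp point (between the pads) lies 5 mm behind it (manip.nose_length is the distance from the TCP to the fingertips, in m); z points along the fingers, y is the line along which they close (so a half turn about z gives the same grasp; the last joint's range is limited). The gripper opens to 85 mm and grips with 20 to 120 N. Pads are 22 mm wide; open, the fingers measure 114 mm over their backs; the gripper's body (76 mm by 85 mm) begins 54 mm behind the grasp point. The pads swing forward as they close: fully open they stand 13 mm farther back than shut.
Start: joints at [1.074, 0.053, 1.613, -0, 1.476, -0.119], TCP at [0.231, 0.581, 0.245] pointing down, gripper open.
Joint ranges: [-3.01, 3.01], [-1.01, 2.22], [0.06, 2.58], [-1.02, 4.17], [0.09, 2.62], [-3.14, 3.14]. Speed limits (rad/s): [2.57, 2.57, 3.14, 3.14, 3.14, 3.14].

INTERFACE

Orientations are given as a unit quaternion [w, x, y, z].
In Python, from plant import manip, imaging gives the robot as it stands.
- The arm moves only by the tool play_rows, never from a script. Its argument "commands" is a list of rows, each a list of 6 numbers: the shift along the tool's x, y, z in mm, then the turn, a rotation vector about the tool's x, y, z in degrees. A call has 1 to 5 rows; each row shifts and turns the commanded pose from where the row before left it, along the tool's axes as they then stand; what a row does not reach is not made up. A row lasts 1/12 s, in which the tool goes at most 41.7 mm and 7.16 degrees, less where a joint would pass 70% of its speed; a pose out of reach is approached as far as the arm can. A call is refused whole if a number of a shift passes 41.7 or a number of a turn 7.16, either way. A call with a gripper value outside its range is refused whole. "hand" is the finger opening in mm, from 0 to 85.4, set as the call begins (left out, the last holds). The fingers move at their own pace and stop on an object; the grip force is fixed at half the most. Time passes only in rows, so rows that do not move let the fingers close. It gives the time, the measured TCP pose, the force, the opening and the grip force at its end, in the units of the state.
- manip.state(): the state, without advancing time (a new reading comes with each control period).
- imaging.grab_frame(name): name is "scene" or "top" or "wrist"; returns a dict with "image" (420x560x3 uint8, red, green, blue), "fx", "fy", "cx", "cy" (pixels), "R" (3x3) and "t" (3): a world point X has camera coordinates R X + t; the wrist camera has in their place "mount" (4x4, takes a point from camera to tool coordinates, whose origin is the TCP and whose axes are the flange's). Camera axes: x right, y down, z forward; pixel columns grow to the right and rows downward; lengths in m; the calibration is good to about 2 mm. A picture is of the moment at which its call begins: read the wrist's pose just before it. There is no depth.
- manip.job_done(): hands the job in; it is judged then, once.
The state is a dict: "time": time; "joint_pos": joint angles; "joint_vel": joint speeds; "joint_efforts": joint torques, N m; "tool_pos": TCP position; "tool_rot": TCP orientation; "contact_force": force on the tool from outside, world axes, zero at the start; "ft_torque": the same for the moment, N m; "gripper_width": opening from 0.0 (shut) to 1.0 (fully open); "grasp_force": force on a finger pad.
Only numpy, scipy, OpenCV 4.12 (cv2) and the standard library are available. Lean on these libraries where they do the work, as an engineer would, in place of code of your own. Each camera call takes 0.05 s, during which the arm holds its last target. There are 200 camera calls.

## Working session

There is one attempt and no reset: what is moved stays moved. The work goes in short steps, Python scripts to look and compute and a tool call to move; the robot and the scene stay as the last step left them, time stands still between calls to the robot, and variables do not carry over. Pictures are saved under pics/ and viewed, at most 10 in all, crops included, and the job is handed in when it is done.

Besides the shell and the picture viewer there is one more tool, called after "Request:" in YAML: its name, and indented under it one key for each argument. play_rows: Moves the arm, as the interface text tells. Its arguments: {"type":"object","properties":{"commands":{"type":"array","items":{"type":"array","items":{"type":"number"}}},"hand":{"type":"number"}},"required":["commands"]}

```bash
mkdir -p pics; ls
python3 - <<'E'
from plant import manip, imaging
import cv2, numpy as np
for n in ("top","scene"):
    f=imaging.grab_frame(n); cv2.imwrite(f"pics/{n}0.png",f["image"][:,:,::-1])
    np.savez(f"pics/{n}0.npz",**{k:np.array(v) for k,v in f.items()})
    print(n,f["fx"],f["cx"],f["cy"],np.round(f["R"],3).tolist(),np.round(f["t"],3))
print(manip.state())
E
```

```text
pics
top 399.2295848022663 280.438815905894 212.67808265431407 [[0.002, -1.0, 0.001], [-0.998, -0.002, -0.06], [0.06, -0.001, -0.998]] [0.104 0.547 1.346]
scene 543.8601405907067 285.4914527556982 216.5259352956666 [[-0.768, 0.64, -0.014], [0.523, 0.615, -0.589], [-0.368, -0.46, -0.808]] [ 0.312 -0.29   1.819]
{'time': 0.1, 'joint_pos': array([ 1.07401059e+00,  5.32890616e-02,  1.61417671e+00, -4.17541106e-05,
        1.47605046e+00, -1.19015015e-01]), 'joint_vel': array([ 0.0006408 ,  0.00103978, -0.00470965,  0.00083595,  0.00058598,
        0.00046831]), 'joint_efforts': array([ 5.88979965e-04, -3.94901454e+01, -3.71362996e+01, -1.06359441e-04,
        3.92111324e-03,  4.10888561e-05]), 'tool_pos': array([0.23028039, 0.58042702, 0.24417511]), 'tool_rot': array([-2.71674250e-04,  1.87762149e-01,  9.82214055e-01, -9.22856586e-04]), 'contact_force': array([-0.06746452, -0.26528573,  0.83141847]), 'ft_torque': array([-0.01685312, -0.03292951, -0.01739696]), 'grasp_force': 0.0, 'gripper_width': 0.9998702056582557}
```

View pics/top0.png

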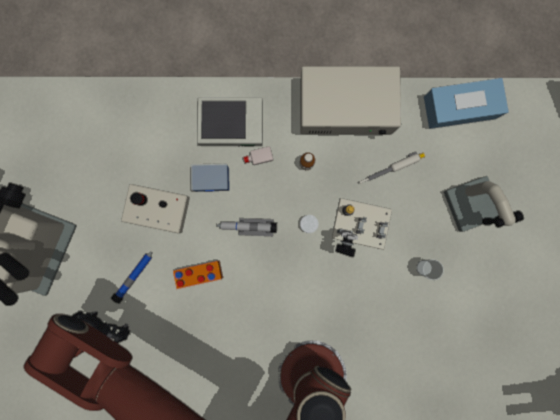

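View pics/scene0.png

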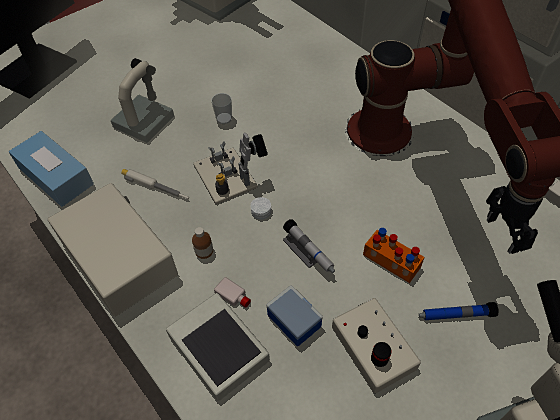

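The top view shows the silver injector on its grey rest at (248,227), with the dial at right (273,227) and the nose at left (222,225). The stand is at (362,224), with the bar and knob at (346,243) and the brass stud at (348,210). The candidates for the injector are the silver tool at (248,227) and the blue tool at (132,277). The silver one fits: aluminium barrel, grey band, and it lies on the grey rest. The blue one is the look-alike. I'll confirm with one enlarged crop.

Run:
```python
import cv2, numpy as np
im=cv2.imread("pics/top0.png"); sc=cv2.imread("pics/scene0.png")
a=cv2.resize(im[190:265,210:400],None,fx=4.2,fy=4.2,interpolation=cv2.INTER_CUBIC)
b=cv2.resize(sc[120:220,185:285],(280,280),interpolation=cv2.INTER_CUBIC)
c=cv2.resize(sc[205:285,270:350],(280,280),interpolation=cv2.INTER_CUBIC)
o=np.zeros((600,800,3),np.uint8); o[:a.shape[0],:a.shape[1]]=a; o[318:598,:280]=b;o[318:598,300:580]=c
cv2.imwrite("pics/crop1.png",o)
```

```text
(no output)
```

View pics/crop1.png

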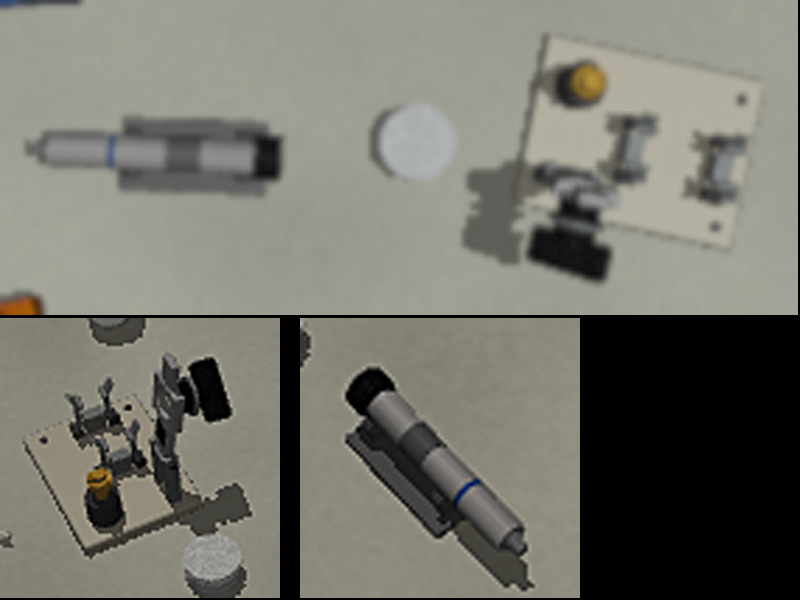

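The crop confirms the silver injector, with its band at px (253.6,226.2) and its nose to the left (+y). The stand's y axis also points left, yawed slightly. I'll write the helpers and make rough measurements.

```bash
cat > h.py <<'E'
from plant import manip, imaging
import cv2, numpy as np
from scipy.spatial.transform import Rotation as Ro
np.set_printoptions(precision=4,suppress=True)
def rot(s): w,x,y,z=s["tool_rot"]; return Ro.from_quat([x,y,z,w])
def st():
    s=manip.state(); R=rot(s).as_matrix()
    print("t %.2f"%s["time"],"pos",s["tool_pos"],"x",R[:,0],"y",R[:,1],"z",R[:,2],"q6",s["joint_pos"],"F",s["contact_force"],"w",round(s["gripper_width"]*85.4,1),"g",s["grasp_force"]); return s
def grab(n,name=None):
    s=manip.state(); f=imaging.grab_frame(n)
    if n=="wrist":
        M=np.array(f["mount"]); T=np.eye(4); T[:3,:3]=rot(s).as_matrix(); T[:3,3]=s["tool_pos"]
        C=np.linalg.inv(T@M); f["R"],f["t"]=C[:3,:3],C[:3,3]
    f={k:np.array(v) for k,v in f.items()}
    if name: cv2.imwrite(f"pics/{name}.png",f["image"][:,:,::-1]); np.savez(f"pics/{name}.npz",**f)
    return f
def load(name): return dict(np.load(f"pics/{name}.npz"))
def ray(f,u,v):
    d=f["R"].T@np.array([(u-f["cx"])/f["fx"],(v-f["cy"])/f["fy"],1]); return -f["R"].T@f["t"],d/np.linalg.norm(d)
def onz(f,u,v,z): o,d=ray(f,u,v); return o+d*(z-o[2])/d[2]
def proj(f,X): c=f["R"]@np.asarray(X)+f["t"]; return f["fx"]*c[0]/c[2]+f["cx"],f["fy"]*c[1]/c[2]+f["cy"]
def cross(f1,p1,f2,p2):
    o1,d1=ray(f1,*p1);o2,d2=ray(f2,*p2)
    k=np.linalg.lstsq(np.stack([d1,-d2],1),o2-o1,rcond=None)[0]; a,b=o1+k[0]*d1,o2+k[1]*d2
    return (a+b)/2,np.linalg.norm(a-b)
def delta(target,yaw=None):
    """tool-axis shift in mm to target (after turning nothing)"""
    s=manip.state(); print("shift mm",rot(s).inv().apply(np.asarray(target)-s["tool_pos"])*1000)
E
python3 - <<'E'
from h import *
f=load("top0")
c=lambda u,v:(210+u/4.2,190+v/4.2)
print("band",onz(f,*c(183,152),.05)," nose",onz(f,*c(30,149),.04)," dial end",onz(f,*c(282,158),.045))
for p in [(545,35),(762,82),(732,248),(517,205)]: print("corner",onz(f,*c(*p),.014))
print("clips",onz(f,*c(632,148),.05),onz(f,*c(718,168),.05)," stud",onz(f,*c(587,82),.09))
w=grab("wrist","w0"); print(w["mount"],w["fx"],w["cx"],w["cy"]); st()
E
```

```text
band [0.4997 0.1946 0.05  ]  nose [0.5021 0.3171 0.04  ]  dial end [0.4952 0.1163 0.045 ]
corner [ 0.5966 -0.0978  0.014 ]
corner [ 0.5585 -0.2743  0.014 ]
corner [ 0.4238 -0.248   0.014 ]
corner [ 0.4582 -0.0741  0.014 ]
clips [ 0.5035 -0.1606  0.05  ] [ 0.4879 -0.2284  0.05  ]  stud [ 0.5531 -0.1184  0.09  ]
[[ 0.0003 -0.9652 -0.2614  0.066 ]
 [ 1.      0.0004 -0.0004  0.0012]
 [ 0.0005 -0.2614  0.9652 -0.129 ]
 [ 0.      0.      0.      1.    ]] 333.52857355996514 274.95976905212575 206.70029669861577
t 0.15 pos [0.2303 0.5805 0.2443] x [-0.9295  0.3689  0.0002] y [ 0.3689  0.9295 -0.0016] z [-0.0007 -0.0014 -1.    ] q6 [ 1.074   0.0532  1.614  -0.      1.476  -0.119 ] F [-0.5804 -0.9392 -0.5819] w 85.3 g 0.0
```

Request:
play_rows:
  commands:
    - [0,0,0,0,0,6.84]
    - [0,0,0,0,0,6.84]
    - [0,0,0,0,0,6.84]
    - [0,0,0,0,0,6.84]
    - [0,0,0,0,0,6.84]

```text
time: 0.57
tool_pos: [0.2304, 0.5807, 0.2448]
tool_rot: [-0.0, 0.471, 0.882, -0.0]
contact_force: [0.3, 0.6, -0.6]
gripper_width: 0.999
grasp_force: 0.0
```

Request:
play_rows:
  commands:
    - [0,0,0,0,0,6.84]
    - [0,0,0,0,0,6.84]
    - [0,0,0,0,0,6.84]
    - [0,0,0,0,0,6.84]
    - [0,0,0,0,0,6.84]

```text
time: 0.98
tool_pos: [0.2304, 0.5807, 0.2448]
tool_rot: [0.0, 0.709, 0.705, -0.0]
contact_force: [-0.8, -0.5, 0.2]
gripper_width: 0.995
grasp_force: 0.0
```

Request:
play_rows:
  commands:
    - [-32,22,0,0,0,0]
    - [-32,22,0,0,0,0]
    - [-32,22,0,0,0,0]
    - [-32,22,0,0,0,0]
    - [-32,22,0,0,0,0]

```text
time: 1.4
tool_pos: [0.3408, 0.4192, 0.2449]
tool_rot: [0.0, 0.707, 0.707, -0.0]
contact_force: [0.9, 0.4, -0.4]
gripper_width: 1.001
grasp_force: 0.0
```

Request:
play_rows:
  commands:
    - [-32,22,0,0,0,0]
    - [-32,22,0,0,0,0]
    - [-32,22,0,0,0,0]
    - [-32,22,0,0,0,0]
    - [-32,22,0,0,0,0]

```text
time: 1.82
tool_pos: [0.4508, 0.259, 0.2451]
tool_rot: [-0.0, 0.707, 0.707, -0.0]
contact_force: [0.4, -0.2, -0.0]
gripper_width: 1.002
grasp_force: 0.0
```

Request:
play_rows:
  commands:
    - [-32,25,0,0,0,0]
    - [-34,25,0,0,0,0]
    - [0,0,0,0,0,0]

```text
time: 2.07
tool_pos: [0.5029, 0.1898, 0.245]
tool_rot: [0.001, 0.71, 0.704, -0.001]
contact_force: [-0.6, 0.4, -0.4]
gripper_width: 1.0
grasp_force: 0.0
```

Run:
```python
from h import *
st(); f=grab("wrist","w1")
im=f["image"]; hsv=cv2.cvtColor(im,cv2.COLOR_RGB2HSV)
print([proj(f,p) for p in [(.4997,.1946,.04),(.502,.317,.04),(.4952,.1163,.04)]])
```

```text
t 2.07 pos [0.5029 0.1898 0.245 ] x [ 0.008   1.     -0.0027] y [ 1.     -0.008   0.0012] z [ 0.0012 -0.0027 -1.    ] q6 [ 0.2239 -0.1574  1.8156 -0.0029  1.4828  0.2322] F [-0.5801  0.3995 -0.3671] w 85.4 g 0.0
[(np.float64(270.9894231172325), np.float64(179.39661655904192)), (np.float64(272.04826474410356), np.float64(47.90855576361818)), (np.float64(267.6001687764009), np.float64(251.1148151258962))]
```

View pics/w1.png

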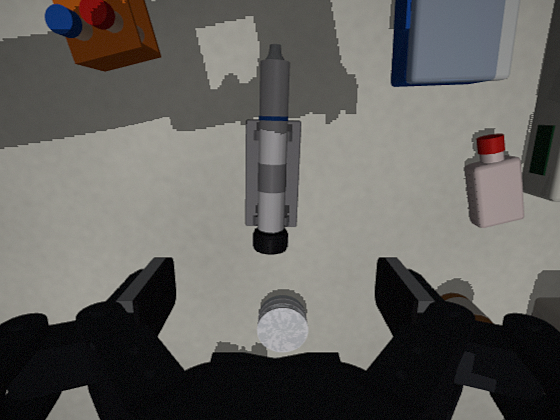

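The wrist view shows the injector: nose tip (275,45), band centre (271.5,179), dial end about (270,253). The predicted projection agrees within 1 px. I'll refine the axis from the barrel's edges.

Run:
```python
from h import *
f=load("w1"); g=cv2.GaussianBlur(cv2.cvtColor(f["image"],cv2.COLOR_RGB2GRAY),(3,3),0).astype(float)
for r in [70,80,90,100,110,140,150,160,170,180,190,200,210]:
    d=np.diff(g[r,245:300]); 
    L=[(int(i+245),int(d[i])) for i in np.argsort(-abs(d))[:6]]; print(r,sorted(L))
col=g[:,271]; d=np.diff(col); print([(i,int(d[i])) for i in range(30,260) if abs(d[i])>14])
```

```text
70 [(255, -27), (256, -30), (257, -9), (258, -7), (259, -14), (289, 12)]
80 [(248, -10), (249, -25), (250, -24), (259, -13), (288, 13), (289, 12)]
90 [(258, -12), (259, -13), (279, -3), (285, -4), (288, 12), (289, 10)]
100 [(258, -14), (259, -14), (261, 6), (287, 8), (288, 13), (289, 5)]
110 [(258, -13), (259, -12), (261, 4), (285, -4), (287, 13), (288, 11)]
140 [(245, -29), (260, 13), (284, -11), (285, -13), (291, 14), (292, 10)]
150 [(245, -31), (260, 13), (261, 9), (283, -9), (284, -13), (287, 8)]
160 [(245, -30), (259, 10), (260, 12), (283, -11), (284, -11), (298, 20)]
170 [(245, -30), (257, -17), (258, -9), (285, 19), (286, 18), (298, 33)]
180 [(245, -28), (257, -17), (285, 19), (286, 19), (297, 16), (298, 32)]
190 [(245, -26), (257, -14), (284, 13), (285, 18), (297, 35), (298, 31)]
200 [(245, -16), (259, 12), (280, -10), (296, 12), (297, 34), (298, 25)]
210 [(254, -20), (257, 22), (258, 20), (288, 21), (296, 34), (297, 32)]
[(43, -16), (115, -22), (116, -19), (119, 17), (120, 22), (130, 33), (131, 19), (163, -15), (164, -24), (192, 21), (193, 17), (231, -38), (232, -53), (233, -34), (253, 50), (254, 59), (255, 21)]
```

Run:
```python
from h import *
f=load("w1")
for u,v,z in [(272,178.7,.054),(272,178.7,.04),(274.3,80,.04),(273.6,110,.04),(275,44,.04)]: print(onz(f,u,v,z))
a=onz(f,274.3,80,.04);b=onz(f,271.9,185,.04); print("yaw",np.arctan2(-(a-b)[0],(a-b)[1]))
t=load("top0"); 
st(); delta([*onz(f,272,178.7,.054)[:2],.045])
```

```text
[0.5009 0.1979 0.054 ]
[0.5007 0.1953 0.04  ]
[0.5038 0.2893 0.04  ]
[0.5029 0.2622 0.04  ]
[0.5047 0.3203 0.04  ]
yaw -0.03255971596140268
t 2.12 pos [0.5013 0.1923 0.2449] x [ 0.0065  1.     -0.0005] y [ 1.     -0.0065 -0.0006] z [-0.0006 -0.0005 -1.    ] q6 [ 0.2278 -0.1583  1.8167 -0.0004  1.484   0.2343] F [-0.6686  0.8708 -0.0264] w 85.3 g 0.0
shift mm [  5.7518  -0.3667 199.8812]
```

Run:
```python
from h import *
st(); f=grab("wrist","w2"); g=cv2.GaussianBlur(cv2.cvtColor(f["image"],cv2.COLOR_RGB2GRAY),(3,3),0).astype(float)
def edges(line,lo,hi,n=2):
    d=np.abs(np.diff(line)); out=[]
    for i in range(lo,hi):
        if d[i]>=8 and d[i]==d[i-2:i+3].max():
            w=d[i-2:i+3]; out.append((round(float((w*np.arange(i-2,i+3)).sum()/w.sum()+.5),1)))
    return out
for r in [90,105,180,190]: print(r,edges(g[r],240,305))
for c in [268,272,276]: print(c,edges(g[:,c],30,265))
```

```text
t 2.12 pos [0.5013 0.1923 0.2449] x [ 0.0065  1.     -0.0005] y [ 1.     -0.0065 -0.0006] z [-0.0006 -0.0005 -1.    ] q6 [ 0.2278 -0.1583  1.8167 -0.0004  1.484   0.2343] F [-0.6686  0.8708 -0.0264] w 85.3 g 0.0
90 [261.4, 291.2]
105 [261.3, 290.2]
180 [246.5, 259.4, 287.6, 300.5]
190 [246.4, 258.9, 259.4, 287.3, 299.8]
268 [60.4, 118.9, 123.1, 130.6, 166.9, 195.5, 234.8, 256.5]
272 [47.5, 118.9, 123.5, 131.5, 166.9, 195.5, 235.1, 256.5]
276 [46.8, 62.4, 119.0, 123.3, 132.8, 167.5, 195.5, 235.1, 256.5]
```

Run:
```python
from h import *
f=load("w2")
b=onz(f,273.5,181.2,.054); a=onz(f,276.3,90,.04); c=onz(f,273.4,185,.04); n=onz(f,277,47,.04)
print(b,a,c,n,"yaw",np.arctan2(-(a-c)[0],(a-c)[1]),"len",n-b, "dial end",onz(f,272,256.5,.045))
delta([b[0],b[1],.045])
```

```text
[0.5003 0.1983 0.054 ] [0.5035 0.2833 0.04  ] [0.5001 0.1917 0.04  ] [0.5044 0.3206 0.04  ] yaw -0.03741946241228776 len [ 0.004   0.1223 -0.014 ] dial end [0.4981 0.1152 0.045 ]
shift mm [  4.399    0.1905 199.8479]
```

Request:
play_rows:
  commands:
    - [4.4,0,0,0,0,1.75]
    - [0,0,40,0,0,0]
    - [0,0,40,0,0,0]
    - [0,0,40,0,0,0]
    - [0,0,30,0,0,0]
  hand: 85.4

```text
time: 2.58
tool_pos: [0.4972, 0.2007, 0.0919]
tool_rot: [-0.001, 0.717, 0.697, -0.001]
contact_force: [0.5, 0.2, -1.1]
gripper_width: 0.999
grasp_force: 0.0
```

Request:
play_rows:
  commands:
    - [0,0,25,0,0,0]
    - [0,0,20,0,0,0]
    - [0,0,14,0,0,0]
    - [0,0,0,0,0,0]
    - [0,0,0,0,0,0]

```text
time: 3.0
tool_pos: [0.4984, 0.2005, 0.0355]
tool_rot: [-0.001, 0.717, 0.697, -0.001]
contact_force: [0.7, 0.1, 0.3]
gripper_width: 1.002
grasp_force: 0.0
```

Run:
```python
from h import *
st(); delta([.5001,.198,.036])
```

```text
t 3.00 pos [0.4984 0.2005 0.0355] x [ 0.0295  0.9996 -0.0004] y [ 0.9996 -0.0295 -0.0023] z [-0.0023 -0.0003 -1.    ] q6 [0.2438 0.0768 1.9651 0.0003 1.102  0.2731] F [0.7282 0.1455 0.2689] w 85.5 g 0.0
shift mm [-2.478   1.7278 -0.465 ]
```

Request:
play_rows:
  commands:
    - [-2.5,1.7,0,0,0,0]
    - [0,0,0,0,0,0]

```text
time: 3.17
tool_pos: [0.5028, 0.1975, 0.0382]
tool_rot: [0.001, 0.718, 0.696, 0.001]
contact_force: [0.0, -0.6, 0.8]
gripper_width: 1.0
grasp_force: 0.0
```

Request:
play_rows:
  commands:
    - [0,0,0,0,0,0]
    - [0,0,0,0,0,0]
    - [0,0,0,0,0,0]
    - [0,0,0,0,0,0]
    - [0,0,0,0,0,0]
  hand: 15

```text
time: 3.58
tool_pos: [0.4998, 0.197, 0.0366]
tool_rot: [-0.002, 0.718, 0.696, -0.002]
contact_force: [-4.4, -2.5, 9.8]
gripper_width: 0.307
grasp_force: 58.9
```

Request:
play_rows:
  commands:
    - [0,0,0,0,0,0]
    - [0,0,0,0,0,0]
    - [0,0,0,0,0,0]

```text
time: 3.83
tool_pos: [0.5, 0.197, 0.0368]
tool_rot: [-0.002, 0.718, 0.696, -0.002]
contact_force: [-8.3, -0.8, 8.8]
gripper_width: 0.307
grasp_force: 58.5
```

Request:
play_rows:
  commands:
    - [0,0,-8,0,0,0]
    - [0,0,-20,0,0,0]
    - [0,0,-38,0,0,0]
    - [0,0,-40,0,0,0]
    - [0,0,-40,0,0,0]

```text
time: 4.25
tool_pos: [0.5006, 0.1966, 0.1828]
tool_rot: [-0.0, 0.718, 0.696, -0.001]
contact_force: [0.5, 0.2, -1.9]
gripper_width: 0.309
grasp_force: 59.4
```

Request:
play_rows:
  commands:
    - [0,0,-40,0,0,0]
    - [0,0,-38,0,0,0]
    - [0,0,0,0,0,0]

```text
time: 4.5
tool_pos: [0.5054, 0.1978, 0.2709]
tool_rot: [0.004, 0.718, 0.696, 0.007]
contact_force: [1.4, -0.4, -0.6]
gripper_width: 0.307
grasp_force: 59.7
```

Run:
```python
from h import *
st(); t=grab("top","top1"); sc=grab("scene","scene1")
# stand closeups from both (upscaled)
a=cv2.resize(t["image"][190:265,320:400],(480,450),interpolation=cv2.INTER_CUBIC)
b=cv2.resize(sc["image"][120:215,190:280],(320,338),interpolation=cv2.INTER_CUBIC)
o=np.zeros((450,800,3),np.uint8);o[:,:480]=a;o[:338,480:]=b
cv2.imwrite("pics/crop2.png",o[:,:,::-1])
```

```text
t 4.50 pos [0.5054 0.1978 0.2709] x [0.0314 0.9995 0.0043] y [ 0.9994 -0.0314  0.0162] z [ 0.0163  0.0038 -0.9999] q6 [ 0.236  -0.1696  1.7836 -0.0002  1.5109  0.2675] F [ 1.429  -0.3506 -0.5846] w 26.2 g 59.66254413127899
```

View pics/crop2.png

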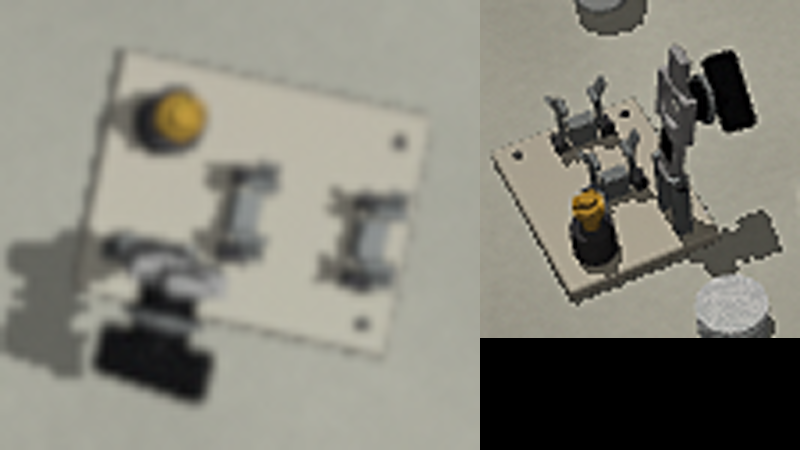

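Top crop: brass stud at (182,117), clip pairs at (240,213) and (368,240), knob at (150,365). The scene crop shows the bar upright with the knob on the -x side. I'll carry the injector beside and above the stand so the wrist camera can measure it.

Request:
play_rows:
  commands:
    - [0,0,0,0,0,5.15]
    - [0,0,0,0,0,5.15]
    - [-20,12,0,0,0,0]
    - [-35,20,0,0,0,0]
    - [-35,20,0,0,0,0]

```text
time: 5.02
tool_pos: [0.532, 0.0976, 0.2567]
tool_rot: [-0.002, 0.777, 0.63, -0.002]
contact_force: [1.1, 0.8, -1.9]
gripper_width: 0.308
grasp_force: 59.5
```

Request:
play_rows:
  commands:
    - [-35,20,0,0,0,0]
    - [-35,20,0,0,0,0]
    - [-35,20,0,0,0,0]
    - [-35,20,0,0,0,0]
    - [-35,20,0,0,0,0]

```text
time: 5.43
tool_pos: [0.5934, -0.0957, 0.2564]
tool_rot: [-0.002, 0.778, 0.629, -0.002]
contact_force: [0.7, -0.1, -1.7]
gripper_width: 0.303
grasp_force: 59.5
```

Request:
play_rows:
  commands:
    - [-35,20,0,0,0,0]
    - [-35,20,0,0,0,0]
    - [-30,17,0,0,0,0]
    - [0,0,0,0,0,0]
    - [0,0,0,0,0,0]

```text
time: 5.85
tool_pos: [0.6281, -0.205, 0.256]
tool_rot: [-0.003, 0.779, 0.627, -0.001]
contact_force: [-0.7, 1.1, -2.3]
gripper_width: 0.307
grasp_force: 59.7
```

Run:
```python
from h import *
st(); grab("wrist","w3")
```

```text
t 5.85 pos [ 0.6281 -0.205   0.256 ] x [0.2125 0.9772 0.0016] y [ 0.9771 -0.2125 -0.0063] z [-0.0059  0.0029 -1.    ] q6 [-0.4281  0.1336  1.5088  0.0002  1.5057 -0.214 ] F [-0.7263  1.1027 -2.2917] w 26.3 g 59.71733808517456
```

View pics/w3.png

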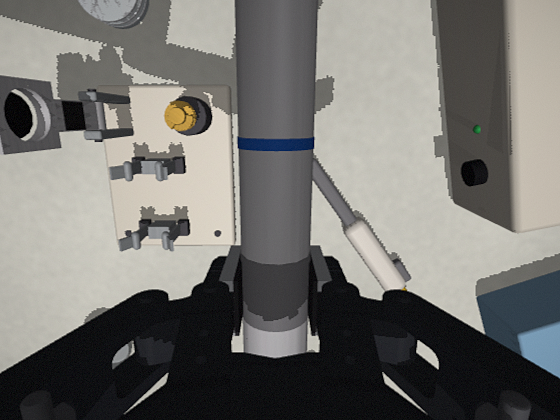

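Run:
```python
from h import *
f=load("w3"); t=load("top1"); sc=load("scene1")
print("stud tri",cross(f,(180,116),t,(350.3,209.5)))
C=lambda u,v:(190+(u-480)*90/320,120+v*95/338)
print("stud tri w-scene",cross(f,(180,116),sc,C(591,198)))
for p in [(103,87),(231,86),(236,245),(118,250)]: print(p,onz(f,*p,.014))
c=lambda u,v:(320+u/6,190+v/6)
for p in [(120,48),(430,115),(383,355)]: print(p,onz(t,*c(*p),.014))
im=cv2.resize(f["image"][70:270,0:250],(750,600),interpolation=cv2.INTER_CUBIC); cv2.imwrite("pics/crop3.png",im[:,:,::-1])
```

```text
stud tri (array([ 0.5557, -0.1219,  0.0701]), np.float64(0.004172406214472992))
stud tri w-scene (array([ 0.5553, -0.1201,  0.0768]), np.float64(0.0066979442354825475))
(103, 87) [ 0.4705 -0.0712  0.014 ]
(231, 86) [ 0.6027 -0.0989  0.014 ]
(236, 245) [ 0.5646 -0.2733  0.014 ]
(118, 250) [ 0.4248 -0.2499  0.014 ]
(120, 48) [ 0.5978 -0.0986  0.014 ]
(430, 115) [ 0.5598 -0.2751  0.014 ]
(383, 355) [ 0.4234 -0.2465  0.014 ]
```

View pics/crop3.png

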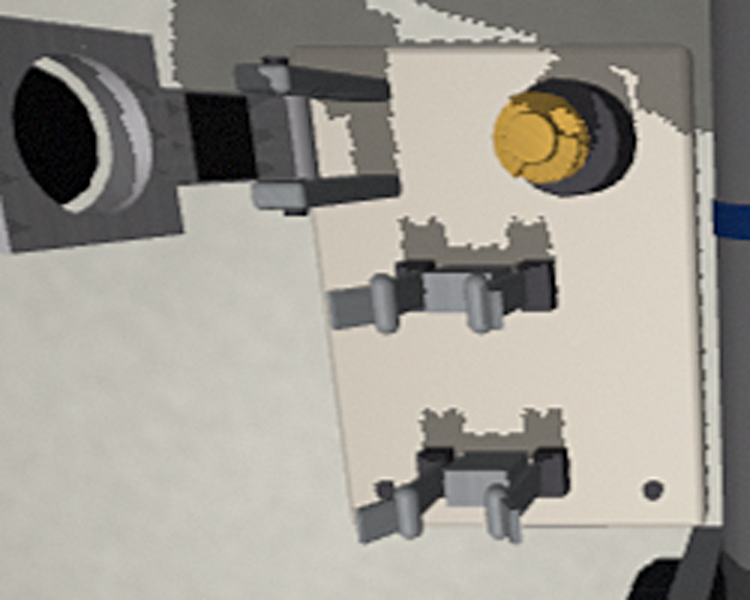

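Run:
```python
from h import *
f=load("w3"); k=lambda u,v:(u/3,70+v/3)
P={n:onz(f,*k(*p),z) for n,p,z in [("TR",(690,48),.014),("BR",(702,522),.014),("BL",(355,522),.014),("lipA",(432,303),.061),("lipB",(452,511),.061),("stud",(540,137),.078),("sadA",(450,291),.038),("hole1",(653,490),.014),("hole2",(385,489),.014)]}
for n in P: print(n,P[n])
yw=lambda d:np.arctan2(-d[0],d[1])
print("yaw",yw(P["TR"]-P["BR"]),yw(P["lipA"]-P["lipB"]), "x-edge yaw",np.arctan2(*(P["BR"]-P["BL"])[[1,0]]), np.arctan2(*(P["hole1"]-P["hole2"])[[1,0]]))
print("lens",np.linalg.norm(P["TR"]-P["BR"]),np.linalg.norm(P["BR"]-P["BL"]),np.linalg.norm(P["lipA"]-P["lipB"]))
O=(P["lipA"]+P["lipB"])[:2]/2
for yaw in (-.215,-.225):
    ex=np.array([np.cos(yaw),np.sin(yaw)]);ey=np.array([-ex[1],ex[0]])
    print(yaw,O,{n:np.round([(P[n][:2]-O)@ex*1e3,(P[n][:2]-O)@ey*1e3],1) for n in P})
```

```text
TR [ 0.6016 -0.0987  0.014 ]
BR [ 0.5626 -0.2716  0.014 ]
BL [ 0.4277 -0.2427  0.014 ]
lipA [ 0.5051 -0.1622  0.061 ]
lipB [ 0.4893 -0.2328  0.061 ]
stud [ 0.5592 -0.1205  0.078 ]
sadA [ 0.5027 -0.1611  0.038 ]
hole1 [ 0.547  -0.2545  0.014 ]
hole2 [ 0.4439 -0.2319  0.014 ]
yaw -0.2220450160448573 -0.22041761199072465 x-edge yaw -0.21146912249412483 -0.2156300013029825
lens 0.177274617263183 0.13793613465639598 0.07236479506054473
-0.215 [ 0.4972 -0.1975] {'TR': array([ 81. , 118.8]), 'BR': array([ 79.7, -58.4]), 'BL': array([-58.2, -58.9]), 'lipA': array([ 0.2, 36.2]), 'lipB': array([ -0.2, -36.2]), 'stud': array([44.1, 88.5]), 'sadA': array([-2.3, 36.8]), 'hole1': array([ 60.9, -45.1]), 'hole2': array([-44.7, -45. ])}
-0.225 [ 0.4972 -0.1975] {'TR': array([ 79.8, 119.6]), 'BR': array([ 80.3, -57.6]), 'BL': array([-57.6, -59.5]), 'lipA': array([-0.2, 36.2]), 'lipB': array([  0.2, -36.2]), 'stud': array([43.3, 88.9]), 'sadA': array([-2.7, 36.7]), 'hole1': array([ 61.3, -44.5]), 'hole2': array([-44.2, -45.4])}
```

Stand origin comes out at (0.497,-0.1975) with yaw -0.218. The checks hold: clip spacing 72.4 mm (72 expected) and stud at (43.7,88.7) (42,88 expected). Next I move over it.

Request:
play_rows:
  commands:
    - [-5,-32,0,0,0,0]
    - [-5,-32,0,0,0,0]
    - [-5,-32,0,0,0,0]
    - [-6,-33,0,0,0,0]
    - [0,0,0,0,0,0]

```text
time: 6.32
tool_pos: [0.4933, -0.1943, 0.2571]
tool_rot: [-0.003, 0.777, 0.629, -0.002]
contact_force: [1.7, -0.7, -3.0]
gripper_width: 0.309
grasp_force: 60.2
```

Request:
play_rows:
  commands:
    - [0,0,0,0,0,0]
    - [0,0,0,0,0,0]
    - [0,0,0,0,0,0]

```text
time: 6.57
tool_pos: [0.4995, -0.1965, 0.2603]
tool_rot: [0.0, 0.777, 0.629, 0.0]
contact_force: [0.6, -0.8, -2.9]
gripper_width: 0.304
grasp_force: 60.2
```

Run:
```python
from h import *
st(); delta([.4976,-.198,.1])
```

```text
t 6.57 pos [ 0.4995 -0.1965  0.2603] x [0.2082 0.9781 0.0001] y [ 0.9781 -0.2082  0.0003] z [ 0.0003  0.0001 -1.    ] q6 [-0.5137 -0.1683  1.8     0.0002  1.5097 -0.3039] F [ 0.5699 -0.8295 -2.9177] w 26.0 g 60.17838478088379
shift mm [ -1.8428  -1.5602 160.2613]
```

Request:
play_rows:
  commands:
    - [-1.8,-1.5,20,0,0,0.5]
    - [0,0,35,0,0,0]
    - [0,0,35,0,0,0]
    - [0,0,35,0,0,0]
    - [0,0,30,0,0,0]

```text
time: 6.98
tool_pos: [0.4973, -0.1981, 0.1029]
tool_rot: [-0.001, 0.78, 0.626, -0.0]
contact_force: [0.9, -0.1, -2.9]
gripper_width: 0.31
grasp_force: 60.2
```

Request:
play_rows:
  commands:
    - [0,0,15,0,0,0]
    - [0,0,5,0,0,0]
    - [0,0,0,0,0,0]
    - [0,0,0,0,0,0]
    - [0,0,0,0,0,0]

```text
time: 7.4
tool_pos: [0.4988, -0.1994, 0.0875]
tool_rot: [0.002, 0.78, 0.625, 0.001]
contact_force: [-0.0, 0.3, -3.0]
gripper_width: 0.306
grasp_force: 60.2
```

Run:
```python
from h import *
st(); delta([.4976,-.198,.066]); f=grab("wrist","w4"); sc=grab("scene","scene2")
a=f["image"]; b=cv2.resize(sc["image"][110:230,190:290],(350,420),interpolation=cv2.INTER_CUBIC)
o=np.zeros((420,800,3),np.uint8);o[:,:450]=a[:,50:500];o[:,450:]=b; cv2.imwrite("pics/crop4.png",o[:,:,::-1])
```

```text
t 7.40 pos [ 0.4988 -0.1994  0.0875] x [ 0.2178  0.976  -0.0011] y [ 0.976  -0.2178  0.0037] z [ 0.0034 -0.0019 -1.    ] q6 [-0.519  -0.0049  1.9487  0.      1.1939 -0.2995] F [-0.0239  0.2798 -3.0398] w 26.1 g 60.201101303100586
shift mm [ 1.1741 -1.5448 21.5218]
```

View pics/crop4.png

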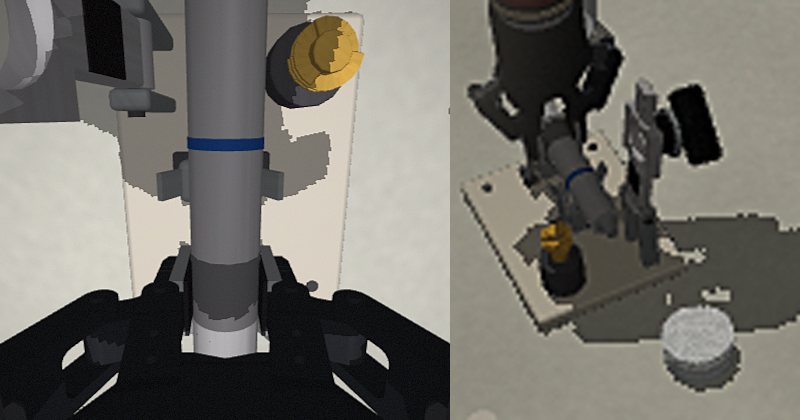

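The wrist view shows the barrel (centre col 226) between the clip tips (157 and 287, so mid 222), nose towards the bar. I'll correct about 1.5 mm to -x and press.

Request:
play_rows:
  commands:
    - [1,-1.5,8,0,0,0]
    - [0,0,8,0,0,0]
    - [0,0,6,0,0,0]
    - [0,0,5,0,0,0]
    - [0,0,4,0,0,0]

```text
time: 7.92
tool_pos: [0.4974, -0.1985, 0.0568]
tool_rot: [0.002, 0.78, 0.625, 0.0]
contact_force: [-2.6, 1.4, 7.8]
gripper_width: 0.303
grasp_force: 61.4
```

Request:
play_rows:
  commands:
    - [0,0,3,0,0,0]
    - [0,0,3,0,0,0]
    - [0,0,2,0,0,0]
    - [0,0,0,0,0,0]
    - [0,0,0,0,0,0]

```text
time: 8.33
tool_pos: [0.4967, -0.1979, 0.0488]
tool_rot: [0.0, 0.78, 0.625, 0.0]
contact_force: [-4.6, 2.1, 15.5]
gripper_width: 0.307
grasp_force: 62.1
```

Request:
play_rows:
  commands:
    - [0,0,1.5,0,0,0]
    - [0,0,1,0,0,0]
    - [0,0,0,0,0,0]

```text
time: 8.58
tool_pos: [0.4968, -0.1979, 0.0486]
tool_rot: [-0.0, 0.78, 0.625, -0.0]
contact_force: [-12.4, 6.7, 29.9]
gripper_width: 0.304
grasp_force: 63.6
```

Request:
play_rows:
  commands:
    - [0,0,1.5,0,0,0]
    - [0,0,0,0,0,0]
    - [0,0,0,0,0,0]

```text
time: 8.83
tool_pos: [0.4968, -0.198, 0.0485]
tool_rot: [-0.001, 0.78, 0.625, -0.001]
contact_force: [-15.5, 7.1, 39.5]
gripper_width: 0.305
grasp_force: 64.6
```

Firm stop at the expected height, so the barrel is on the saddle. I relax, release, and rise.

Request:
play_rows:
  commands:
    - [0,0,-2.5,0,0,0]
    - [0,0,-1,0,0,0]
    - [0,0,0,0,0,0]

```text
time: 9.08
tool_pos: [0.4967, -0.1979, 0.0487]
tool_rot: [0.001, 0.78, 0.625, 0.0]
contact_force: [-5.8, 2.8, 17.6]
gripper_width: 0.309
grasp_force: 62.2
```

Request:
play_rows:
  commands:
    - [0,0,0,0,0,0]
    - [0,0,0,0,0,0]
    - [0,0,0,0,0,0]
    - [0,0,0,0,0,0]
    - [0,0,0,0,0,0]
  hand: 50

```text
time: 9.5
tool_pos: [0.4953, -0.1971, 0.0451]
tool_rot: [-0.001, 0.78, 0.625, -0.0]
contact_force: [0.3, -0.6, -0.0]
gripper_width: 0.587
grasp_force: 0.0
```

Request:
play_rows:
  commands:
    - [0,0,-15,0,0,0]
    - [0,0,-30,0,0,0]
    - [0,0,-40,0,0,0]
    - [0,0,-40,0,0,0]
    - [0,0,-40,0,0,0]

```text
time: 9.92
tool_pos: [0.4952, -0.197, 0.2117]
tool_rot: [-0.001, 0.78, 0.625, -0.0]
contact_force: [1.0, -0.3, -1.2]
gripper_width: 0.587
grasp_force: 0.0
```

Request:
play_rows:
  commands:
    - [0,0,-40,0,0,0]
    - [-20,0,-35,0,0,0]
    - [-20,0,0,0,0,0]
    - [-10,0,0,0,0,0]
    - [0,0,0,0,0,0]
  hand: 0

```text
time: 10.33
tool_pos: [0.4842, -0.2474, 0.2849]
tool_rot: [-0.001, 0.781, 0.624, -0.0]
contact_force: [-1.1, 0.1, -0.4]
gripper_width: -0.003
grasp_force: 0.0
```

Run:
```python
from h import *
st(); grab("wrist","w5"); grab("scene","scene3"); grab("top","top3")
```

```text
t 10.33 pos [ 0.4842 -0.2474  0.2849] x [0.2205 0.9754 0.0002] y [ 0.9754 -0.2205 -0.0013] z [-0.0012  0.0005 -1.    ] q6 [-0.6091 -0.162   1.7536 -0.0003  1.5512 -0.3868] F [-1.0752  0.0846 -0.3847] w -0.3 g 0.0
```

View pics/w5.png

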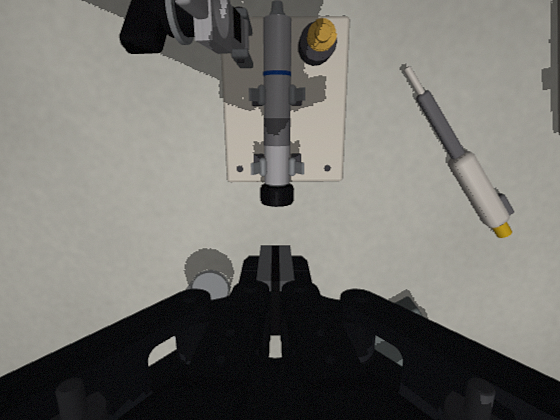

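The wrist view shows the barrel between both clip pairs, with the band at (277,132) and the nose at (278,3). I'll check the numbers and get the bar's angle from the scene view.

```bash
cat >> h.py <<'E'
O=np.array([.4972,-.1973,0]); YAW=-.218
EX=np.array([np.cos(YAW),np.sin(YAW),0]); EY=np.array([-EX[1],EX[0],0]); EZ=np.array([0,0,1.])
S=lambda x,y,z: O+(x*EX+y*EY+z*EZ)/1000
inS=lambda X: np.array([(X-O)@EX,(X-O)@EY,X[2]])*1000
E
python3 - <<'E'
from h import *
f=load("w5"); print("proj band top",proj(f,S(0,0,66)),"nose",proj(f,S(0,122,52)),"dial",proj(f,S(0,-78,60)))
g=cv2.GaussianBlur(cv2.cvtColor(f["image"],cv2.COLOR_RGB2GRAY),(3,3),0).astype(int)
for r in (50,60,125,132): d=np.diff(g[r,255:300]); print(r,[(i+255,int(d[i])) for i in range(44) if abs(d[i])>8])
d=np.diff(g[:,277]); print([(i,int(d[i])) for i in range(0,215) if abs(d[i])>12])
sc=load("scene3")
def plane(f,u,v,y=88):
    o,d=ray(f,u,v); n=EY; k=((S(0,y,0)-o)@n)/(d@n); return inS(o+k*d)
q=plane(sc,245.7,134.3); print("tab end?",q,np.hypot(q[0]+34,q[2]-74),np.arctan2(q[2]-74,q[0]+34))
for th in (1.55,1.65,1.75,1.8): print(th,proj(sc,S(-34+134*np.cos(th),88,74+134*np.sin(th))),proj(sc,S(-34+100*np.cos(th),88,74+100*np.sin(th))),proj(sc,S(-34+76*np.cos(th)-46*np.sin(th),88,74+76*np.sin(th)+46*np.cos(th))))
i=sc["image"][120:185,225:285]; print(i.shape)
m=(i.max(2)<28).astype(np.uint8); n,l,s,c=cv2.connectedComponentsWithStats(m); print([(s[k]+np.array([225,120,0,0,0]),c[k]+[225,120]) for k in range(1,n) if s[k,4]>60])
for r in range(126,146): print(r," ".join("%3d"%v for v in sc["image"][r,234:262].max(1)))
E
```

```text
proj band top (np.float64(276.56187648975225), np.float64(132.05656654955695)) nose (np.float64(276.16467527619784), np.float64(1.8211613876070487)) dial (np.float64(276.73395348503027), np.float64(204.5693408181601))
50 [(262, -17), (263, -15), (290, 16), (291, 13), (296, -20), (297, -34), (298, -24)]
60 [(262, -17), (263, -15), (290, 15), (291, 14)]
125 [(262, -50), (263, -65), (264, -23), (285, 11), (289, 44), (290, 51), (291, 21)]
132 [(262, -47), (263, -55), (264, -16), (277, 12), (278, 11), (287, -11), (288, 14), (289, 59), (290, 47)]
[(13, 15), (69, -25), (70, -19), (73, 21), (74, 22), (117, -18), (134, 22), (135, 15), (145, 26), (146, 21), (183, -13), (184, -46), (185, -53), (186, -29), (205, 45), (206, 66), (207, 29)]
tab end? [-53.2674  88.     206.8025] 134.19290127319525 1.714874058687058
1.55 (np.float64(238.50944859419144), np.float64(136.67299288286523)) (np.float64(239.73910747751876), np.float64(145.04337678526997)) (np.float64(254.97227394596717), np.float64(145.0600594943507))
1.65 (np.float64(242.8734722453217), np.float64(135.14924376474528)) (np.float64(242.9375
[... 2197 characters left out ...]
   1
140 148 150 149 149 156 164  25  94 120  45  54  59  55  49  38 180 171 143 156  19   0   9  11   7   9   5   6   6
141 149 152 151 151 153 168  27  49 124  44  53  58  55  49  41 108  21  63 107  54   0   3   6   5   7   4   9   4
142 152 151 152 151 156 168  29  52 105  98  51  57  54  50  82  45  22  43  76 118   0   6   6   6   8   6   7   4
143 151 151 149 151 154 169  33  43  56 104  48  54  55  53  34   0   3   1  34 115  47   0   2  11   6   8   9   8
144 152 151 152 153 156 132  34  39  47  58  99  49  53  53  33   1   4   5  21  77 111   0   4   9  10   7  10   7
145 153 153 151 154 157 131  34  49  50  53 105  95  47  47  56   0   5   5   3  19 109  46   0   6   5   6   7   7
```

The injector is home: the measured band and axis match the cradle's projection within 1 px. The bar is at about 1.71 rad, its tab end fitting radius 134.2. Next I turn the closed fingers 90° and go behind the tab.

Request:
play_rows:
  commands:
    - [0,0,0,0,0,-6.9]
    - [0,0,0,0,0,-6.9]
    - [0,0,0,0,0,-6.9]
    - [0,0,0,0,0,-6.9]
    - [0,0,0,0,0,-6.9]

```text
time: 10.9
tool_pos: [0.4846, -0.2448, 0.2838]
tool_rot: [-0.002, 0.557, 0.831, 0.0]
contact_force: [0.5, 0.3, 0.1]
gripper_width: -0.001
grasp_force: 0.0
```

Request:
play_rows:
  commands:
    - [0,0,0,0,0,-6.9]
    - [0,0,0,0,0,-6.9]
    - [0,0,0,0,0,-6.9]
    - [0,0,0,0,0,-6.9]
    - [0,0,0,0,0,-6.9]

```text
time: 11.32
tool_pos: [0.4846, -0.2448, 0.2838]
tool_rot: [-0.002, 0.286, 0.958, 0.001]
contact_force: [0.2, 1.2, 0.4]
gripper_width: 0.0
grasp_force: 0.0
```

Request:
play_rows:
  commands:
    - [0,0,0,0,0,-6.9]
    - [0,0,0,0,0,-6.9]
    - [0,0,0,0,0,-6.9]
    - [20,30,0,0,0,0]
    - [25,33,0,0,0,0]

```text
time: 11.73
tool_pos: [0.4546, -0.1739, 0.2833]
tool_rot: [-0.002, 0.113, 0.994, 0.001]
contact_force: [-0.3, -0.3, 0.6]
gripper_width: -0.0
grasp_force: 0.0
```

Request:
play_rows:
  commands:
    - [25,33,0,0,0,0]
    - [12,33,0,0,0,0]
    - [0,11,0,0,0,0]
    - [0,0,0,0,0,0]
    - [0,0,0,0,0,0]

```text
time: 12.15
tool_pos: [0.4361, -0.0907, 0.2849]
tool_rot: [-0.001, 0.111, 0.994, -0.0]
contact_force: [-0.8, 0.7, 0.1]
gripper_width: -0.002
grasp_force: 0.0
```

```bash
cat >> h.py <<'E'
def where():
    s=manip.state(); R=rot(s).as_matrix(); x=R[:,0]
    print("stand xyz mm",inS(s["tool_pos"]),"tool-x angle in stand deg",np.degrees(np.arctan2(x@EY,x@EX)),"z",R[:,2],"t",s["time"],"q6",s["joint_pos"][5],"F",s["contact_force"])
    return s
E
python3 - <<'E'
from h import *
where()
for th in (1.5,1.3,1.1,.9,.7,.55,.45,.35): print(th,np.round([-34+126*np.cos(th)-5*np.sin(th)-11,74+126*np.sin(th)+5*np.cos(th)+14],1))
E
```

```text
stand xyz mm [-82.6972  90.8497 284.8539] tool-x angle in stand deg 179.72132273795813 z [-0.0014  0.0001 -1.    ] t 12.15 q6 -1.720121824997969 F [-0.849   0.7482  0.0942]
1.5 [-41.1 214. ]
1.3 [-16.1 210.7]
1.1 [  7.7 202.6]
0.9 [ 29.4 189.8]
0.7 [ 48.1 173. ]
0.55 [ 59.8 158.1]
0.45 [ 66.3 147.3]
0.35 [ 71.6 135.9]
```

Request:
play_rows:
  commands:
    - [0,-2.5,30,0,0,0]
    - [0,0,30,0,0,0]
    - [0,0,14,0,0,0]
    - [0,0,0,0,0,0]
    - [0,0,0,0,0,0]

```text
time: 12.57
tool_pos: [0.4352, -0.0945, 0.2107]
tool_rot: [-0.002, 0.113, 0.994, 0.0]
contact_force: [0.6, 0.2, 0.5]
gripper_width: 0.002
grasp_force: 0.0
```

Request:
play_rows:
  commands:
    - [-8,0,0,0,0,0]
    - [-8,0,0,0,0,0]
    - [-8,0,0,0,0,0]
    - [-8,0,0,0,0,0]
    - [-8,0,0,0,0,0]

```text
time: 12.98
tool_pos: [0.476, -0.1031, 0.2127]
tool_rot: [0.001, 0.112, 0.994, -0.0]
contact_force: [-1.2, 0.5, 1.9]
gripper_width: -0.0
grasp_force: 0.9
```

Run:
```python
from h import *
where()
```

```text
stand xyz mm [-41.0693  87.3389 212.7166] tool-x angle in stand deg 179.59789430273133 z [ 0.0011 -0.0005 -1.    ] t 12.9833 q6 -1.712100182731707 F [-1.1736  0.4971  1.9324]
```

Request:
play_rows:
  commands:
    - [-12,0,1,0,0,0]
    - [-13,0,2,0,0,0]
    - [-12,0,4,0,0,0]
    - [-12,0,4,0,0,0]
    - [-11,0,6,0,0,0]

```text
time: 13.4
tool_pos: [0.535, -0.1165, 0.1951]
tool_rot: [0.001, 0.112, 0.994, -0.0]
contact_force: [-0.4, 0.2, 0.9]
gripper_width: 0.0
grasp_force: 0.2
```

Run:
```python
from h import *
where()
```

```text
stand xyz mm [ 19.3772  87.1003 195.075 ] tool-x angle in stand deg 179.6085554776123 z [ 0.0017 -0.0004 -1.    ] t 13.4 q6 -1.6964099052683685 F [-0.4464  0.1792  0.8847]
```

Request:
play_rows:
  commands:
    - [-10,0,6,0,0,0]
    - [-10,0,7,0,0,0]
    - [-9,0,9,0,0,0]
    - [-6,0,8,0,0,0]
    - [-5,0,7,0,0,0]

```text
time: 13.82
tool_pos: [0.573, -0.1252, 0.1569]
tool_rot: [-0.0, 0.112, 0.994, 0.0]
contact_force: [0.4, 0.6, 0.3]
gripper_width: -0.003
grasp_force: 0.0
```

Request:
play_rows:
  commands:
    - [-4,0,6,0,0,0]
    - [-3,0,6,0,0,0]
    - [-2,0,5,0,0,0]
    - [-2,0,5,0,0,0]
    - [0,0,0,0,0,0]

```text
time: 14.23
tool_pos: [0.5826, -0.1274, 0.1347]
tool_rot: [-0.001, 0.112, 0.994, 0.0]
contact_force: [0.9, 0.1, -0.2]
gripper_width: 0.001
grasp_force: 0.4
```

Run:
```python
from h import *
where(); sc=grab("scene","scene4")
for th in (0,.3,.5): print(th,proj(sc,S(-34+134*np.cos(th),88,74+134*np.sin(th))),"knob",proj(sc,S(-34+76*np.cos(th)-46*np.sin(th),88,74+76*np.sin(th)+46*np.cos(th))))
i=sc["image"]; 
for r in range(150,190,2): print(r," ".join("%3d"%v for v in i[r,200:256:2].max(1)))
```

```text
stand xyz mm [ 68.2369  86.68   134.6981] tool-x angle in stand deg 179.5973331837354 z [-0.001   0.0003 -1.    ] t 14.2333 q6 -1.6858442844804877 F [ 0.8874  0.1449 -0.156 ]
0 (np.float64(201.5751236098822), np.float64(184.22446521335453)) knob (np.float64(217.99597517097658), np.float64(166.81470523988457))
0.3 (np.float64(201.5956399156819), np.float64(174.69426828972126)) knob (np.float64(222.63432345197913), np.float64(160.00151338463954))
0.5 (np.float64(203.79466550810727), np.float64(167.73874334359377)) knob (np.float64(226.8576555110203), np.float64(155.79132645347286))
150  38  38  34  33  30  31  24  41 128 140 134 109  99 165 165 177 168 163 164 160 162 162 162 163 162 161 160 160
152  32  36  33  33  36  37  24  36 110 141  68  64  56 181 169   5 175 163 135 163 159 161 162 160 161 162 160 158
154  19  36  34  32  30  41  31  32 100  66  76  73  58  37 176 166 163 163 165 165 162 161 160 161 160 158 163 160
156 166  27  33  31  27  42  40  20  41  62  73  75  69  17 190 165 140 173 163 157 170 163 162 161 159 161 159 161
158 157  38  33  33  29  37  40  52  40  52  64 1
[... 1106 characters left out ...]
 155
178 159 154 165 171  84  64  61  99  54  59  58  52   0  74  64  86  65  58 130  82 106  36  36  43  33 178 158 161
180 157  74 134 141  55  67  70  74  46   3   1  31  80  67  58  57  59  47 104  34 115  72  40  44  34 180 166 125
182 160 128 137 135 150  65  74  56  70  74  75  59  62  61  66  82  71  57 102  82 185 190  51  44  37 185 164 179
184 152  87 147 150 108  48  72 110  64  61  61  69  17  14 201  69  62  54  68  33  78  74  67  41  37 189 165 167
186 151 158  60  48  90 174 168 177  51  41  20  21  24  16  35 192  75  82  83  84  81  80  83  57  83  69 161 124
188 152 153 159  43 160 163 162 170   0  20  23  18  20  16  43  78  75  80  79  80  81  79  77  79  91  77  65  58
```

Request:
play_rows:
  commands:
    - [0,0,-15,0,0,0]
    - [0,0,-35,0,0,0]
    - [0,0,-35,0,0,0]
    - [0,0,-35,0,0,0]
    - [0,0,-15,0,0,0]

```text
time: 14.7
tool_pos: [0.5844, -0.1281, 0.2776]
tool_rot: [0.004, 0.112, 0.994, -0.001]
contact_force: [0.6, -0.3, 1.3]
gripper_width: -0.002
grasp_force: 0.0
```

Request:
play_rows:
  commands:
    - [0,0,0,0,0,0]
    - [0,0,0,0,0,0]
    - [0,0,0,0,0,0]
  hand: 32

```text
time: 14.95
tool_pos: [0.5821, -0.1273, 0.2692]
tool_rot: [-0.001, 0.112, 0.994, 0.0]
contact_force: [0.0, 0.0, -1.0]
gripper_width: 0.374
grasp_force: 0.0
```

Run:
```python
from h import *
where(); f=grab("wrist","w6"); i=f["image"]
print("proj knob top",proj(f,S(42,88,130)),"tab end",proj(f,S(100,88,79)))
u,v=map(int,proj(f,S(42,88,130)))
c=i[max(0,v-130):v+130,max(0,u-150):u+150]; print(max(0,u-150),max(0,v-130))
cv2.imwrite("pics/crop6.png",cv2.resize(c,None,fx=2.2,fy=2.2,interpolation=cv2.INTER_CUBIC)[:,:,::-1])
m=(i.max(2)<40).astype(np.uint8); n,l,s,cc=cv2.connectedComponentsWithStats(m)
for k in range(1,n):
    if s[k,4]>300:
        r=cv2.minAreaRect(np.argwhere(l==k)[:,::-1].astype(np.float32)); print(s[k],cc[k],r)
```

```text
stand xyz mm [ 67.7046  86.7025 269.2346] tool-x angle in stand deg 179.5903285932324 z [-0.0022  0.0007 -1.    ] t 14.95 q6 -1.6857959633986226 F [ 0.0149  0.0455 -1.0366]
proj knob top (np.float64(274.9455741430648), np.float64(168.17881583588792)) tab end (np.float64(275.3618727874996), np.float64(218.36394697708795))
124 38
[102  97  33  38 903] [115.7564 115.433 ] ((116.96945190429688, 115.77073669433594), (39.054378509521484, 30.001163482666016), 82.40535736083984)
[ 242  138   70   57 1719] [277.2013 163.4933] ((274.26922607421875, 164.1538543701172), (34.39141082763672, 76.82598114013672), 56.3099365234375)
[    0   246   560   174 54879] [278.4297 362.1677] ((279.49993896484375, 332.5), (558.9998779296875, 172.99996948242188), 0.0)
```

View pics/crop6.png

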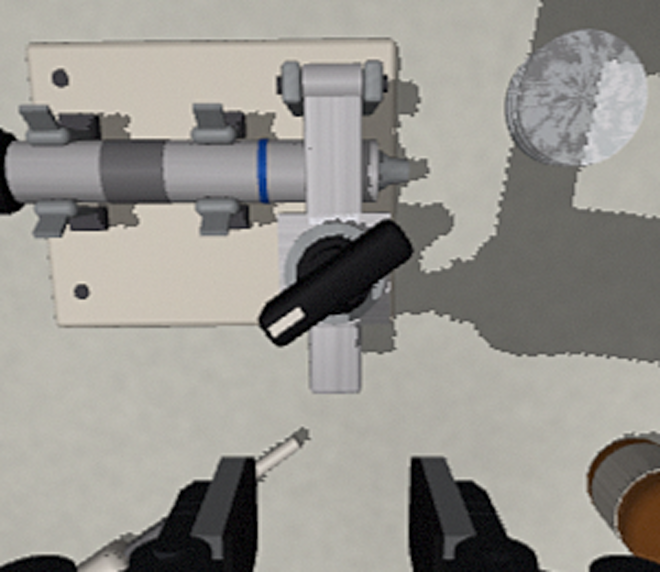

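The last picture (crop ×2.2, origin 124,38) shows the bar shut over the barrel and both clip pairs closed. The wing is centred at crop (337,285), with the white mark end at (271,331) and the other end at (402,236). That puts the mark at -53° in the stand, so knob ≈ 0.93. Next I centre on the knob, align with the wing and descend.

Request:
play_rows:
  commands:
    - [13,1.2,0,0,0,0]
    - [12.7,1.1,0,0,0,0]
    - [0,0,0,0,0,6.6]
    - [0,0,0,0,0,6.6]
    - [0,0,0,0,0,6.6]

```text
time: 15.42
tool_pos: [0.5572, -0.1192, 0.2682]
tool_rot: [-0.002, 0.284, 0.959, 0.0]
contact_force: [-0.0, 0.1, 0.0]
gripper_width: 0.375
grasp_force: 0.0
```

Request:
play_rows:
  commands:
    - [0,0,20,0,0,6.6]
    - [0,0,20,0,0,6.6]
    - [0,0,20,0,0,6.6]
    - [0,0,20,0,0,6.6]
    - [0,0,10,0,0,6.6]

```text
time: 15.83
tool_pos: [0.5556, -0.1186, 0.1751]
tool_rot: [-0.004, 0.545, 0.839, -0.001]
contact_force: [-0.1, -0.3, -0.8]
gripper_width: 0.371
grasp_force: 0.0
```

Request:
play_rows:
  commands:
    - [0,0,0,0,0,0]
    - [0,0,0,0,0,0]
    - [0,0,0,0,0,0]

```text
time: 16.08
tool_pos: [0.5583, -0.1196, 0.1808]
tool_rot: [-0.0, 0.541, 0.841, -0.0]
contact_force: [-0.4, -0.3, 0.2]
gripper_width: 0.373
grasp_force: 0.0
```

Run:
```python
from h import *
where(); f=grab("wrist","w7"); i=f["image"]
for z in (120,130): print(z,"proj knob top",proj(f,S(42,89,z)),"ends",proj(f,S(42+32*np.cos(-.93),89+32*np.sin(-.93),z)),proj(f,S(42-32*np.cos(-.93),89-32*np.sin(-.93),z)))
g=i.max(2).astype(int)
for r in range(100,270,10): print(r," ".join("%3d"%v for v in g[r,210:346:4]))
m=((i.min(2)>150)).astype(np.uint8)
```

```text
stand xyz mm [ 42.8267  89.0992 180.7836] tool-x angle in stand deg 126.92870627568507 z [-0.0003  0.0001 -1.    ] t 16.0833 q6 -0.7678480439065554 F [-0.3799 -0.2589  0.1733]
120 proj knob top (np.float64(272.3145718350306), np.float64(230.75442312992695)) ends (np.float64(272.21357760087176), np.float64(279.10659483570504)) (np.float64(272.42436098910065), np.float64(178.19158057525587))
130 proj knob top (np.float64(272.1762247999595), np.float64(236.53964101577563)) ends (np.float64(272.0761476357574), np.float64(286.9912995007264)) (np.float64(272.2854779368189), np.float64(181.4621216517673))
100  84 114 192  99 108 109  94 187 186 190 192 188 188 190 190 190 191  99 110 112 108 108 106 110 109 106 108 108 109 106 110 108 107 106
110 170 106 110  89 110 110 105 198 193 196 107 110 109 128  96 194 189  99 111 110 110 107 107 111 108 106 109 111 107 106 106 106 111 107
120  50 110 117 116 113 113 100 104 204 196 104 111 111 113 112 112 110 109 110 111 110 109 108 108 108 107 107 106 108 108 107 106 107 106
130  53  48  51  73 115 115 116 117 113 107  90 112 113 111 109 110 108 10
[... 1185 characters left out ...]

220 138 114  48  50  92 197 195 200 162 156  27  32   3  17  14  13  14  10  16   9  19  32 158 146 184  99 146 186 185 186 184 185 182 183
230 109  68  71  73  41 205 205 204 193 161 110  35  24  15  36  29  28  20  15  15  32  86 148 162 181 183 175 174 136  70 191 180 183 184
240 101  88 217 205 205 207 204 204 203 205 206 155 115  19  30  29  26  24  15  69 128 172 181 188 181 178 169 174 178 168 174 150  97 185
250 100 117 176 134  66  65  38   0 206 204 206 204 111  26  30  28  26  23  18 199 188 190 185 159 182 137  14  66  65  59 169 171 183 177
260   7  13  47  65  62  62  14   1 209 204 205 203  70  23  28  22  24  27  12 196 188 188 186 188 188 102  13   9  64  63  69  16  15   4
```

Wing columns 262–286 lie midway between the fingers, so I descend and close loosely.

Request:
play_rows:
  commands:
    - [0,0,20,0,0,0]
    - [0,0,20,0,0,0]
    - [0,0,15,0,0,0]
    - [0,0,8,0,0,0]
    - [0,0,0,0,0,0]

```text
time: 16.55
tool_pos: [0.5574, -0.1193, 0.1164]
tool_rot: [-0.001, 0.542, 0.84, -0.0]
contact_force: [-0.4, 0.1, -0.4]
gripper_width: 0.376
grasp_force: 0.0
```

Request:
play_rows:
  commands:
    - [0,0,0,0,0,0]
    - [0,0,0,0,0,0]
    - [0,0,0,0,0,0]
    - [0,0,0,0,0,0]
  hand: 20

```text
time: 16.88
tool_pos: [0.5587, -0.12, 0.119]
tool_rot: [0.001, 0.542, 0.84, -0.0]
contact_force: [-1.6, -1.0, 0.5]
gripper_width: 0.236
grasp_force: 1.1
```

Run:
```python
from h import *
s=where(); print(s["gripper_width"]*85.4,s["grasp_force"],s["ft_torque"])
```

```text
stand xyz mm [ 43.3028  88.8107 118.9888] tool-x angle in stand deg 126.8012177316044 z [ 0.0011 -0.001  -1.    ] t 16.8833 q6 -0.7655781116329299 F [-1.583  -1.0001  0.5462]
20.150842270211935 1.1002463847398758 [-0.2166  0.332  -0.0799]
```

Request:
play_rows:
  commands:
    - [0,-1.2,0,0,0,-4]
    - [0,0,0,0,0,-6]
    - [0,0,0,0,0,-6]
    - [0,0,0,0,0,-6]
    - [0,0,0,0,0,-6]

```text
time: 17.3
tool_pos: [0.5568, -0.1204, 0.119]
tool_rot: [-0.0, 0.321, 0.947, -0.001]
contact_force: [-6.0, -0.8, 3.6]
gripper_width: 0.233
grasp_force: 2.9
```

Request:
play_rows:
  commands:
    - [0,0,0,0,0,-6]
    - [0,0,0,0,0,-6]
    - [0,0,0,0,0,-6]
    - [0,0,0,0,0,-6]
    - [0,0,0,0,0,0]

```text
time: 17.72
tool_pos: [0.5578, -0.1207, 0.1192]
tool_rot: [0.001, 0.118, 0.993, -0.001]
contact_force: [-0.9, -2.1, 0.8]
gripper_width: 0.235
grasp_force: 1.2
```

Run:
```python
from h import *
s=where(); print(s["gripper_width"]*85.4,s["grasp_force"],s["ft_torque"])
```

```text
stand xyz mm [ 42.5888  87.8758 119.2184] tool-x angle in stand deg 178.88699747922493 z [ 0.0018 -0.0015 -1.    ] t 17.7167 q6 -1.6762252421262922 F [-0.8671 -2.0563  0.7745]
20.03886304044393 1.1721076886169612 [-0.3362  0.2471 -0.0311]
```

Request:
play_rows:
  commands:
    - [0,0,0,0,0,-6]
    - [0,0,0,0,0,-6]
    - [0,0,0,0,0,-6]
    - [0,0,0,0,0,-6]
    - [0,0,0,0,0,-6]

```text
time: 18.13
tool_pos: [0.5579, -0.1206, 0.1187]
tool_rot: [0.001, -0.143, 0.99, -0.001]
contact_force: [-2.3, -1.6, 2.1]
gripper_width: 0.234
grasp_force: 2.0
```

Request:
play_rows:
  commands:
    - [0,0,0,0,0,-4]
    - [0,0,0,0,0,4]
    - [0,0,0,0,0,0]
    - [0,0,0,0,0,0]
  hand: 30

```text
time: 18.47
tool_pos: [0.5577, -0.12, 0.1183]
tool_rot: [0.001, -0.142, 0.99, -0.0]
contact_force: [0.4, 0.3, 0.1]
gripper_width: 0.353
grasp_force: 0.0
```

Run:
```python
from h import *
s=where(); print(s["gripper_width"]*85.4,s["grasp_force"],s["ft_torque"])
sc=grab("scene","scene8"); i=sc["image"]
a=[load("scene4"),sc]
for L in (0,7,10,13): print(L,"top centre",proj(sc,S(42,88,120+L)))
f=grab("wrist","w8"); i=f["image"]; g=i.max(2).astype(int)
for L in (0,7,12): print(L,"ends",proj(f,S(42+32,88,120+L)),proj(f,S(42-32,88,120+L)))
for r in range(120,330,10): print(r," ".join("%3d"%v for v in g[r,214:338:4]))
```

```text
stand xyz mm [ 42.3737  88.598  118.3227] tool-x angle in stand deg -151.22597888622568 z [ 0.0015  0.0001 -1.    ] t 18.4667 q6 -2.1977431107786387 F [0.3743 0.3393 0.1033]
30.17696815372846 0.0 [ 0.0163 -0.0148 -0.0021]
0 top centre (np.float64(217.99597517097658), np.float64(166.81470523988457))
7 top centre (np.float64(217.7178002127751), np.float64(165.20321927028317))
10 top centre (np.float64(217.59796684195726), np.float64(164.5090166108792))
13 top centre (np.float64(217.47776166946895), np.float64(163.81266007975626))
0 ends (np.float64(236.9474356951065), np.float64(334.5900486409082)) (np.float64(310.5074998402807), np.float64(212.37873849362933))
7 ends (np.float64(235.10059668356132), np.float64(345.1140657350014)) (np.float64(312.40344199750007), np.float64(217.5591627049619))
12 ends (np.float64(233.66859978782634), np.float64(353.27414883655763)) (np.float64(313.8876425990502), np.float64(221.61455474393654))
120 185 187 186 185 184 182 184 180 173 169 163 158 150 138 115  96 182 220 219 220 220 220 220 220 219 153 192 214 208 201 205
130 168 177 182 184 188 188 187 
[... 1827 characters left out ...]
  16  19  15  11   5  15   2  96  13  19  15  71  71  74  34
280  80  70  68  72  16  13  13   6 166  86   1  12  14  17  15  19  11  16  12  18  27  90 191 223  14  13  15  31  71  71  76
290  19  18  11 106  26  14  13 114 189 175   6  18  11  10  23  16  19   7  13  10 102 202 203 213   7  11  24  27  98  20  19
300  19  24  22  19  21  14  19 186 182  21  16  12  22  12  16  19  17  13  13 191 200 202 203 206  67  10  21  19  20  16  19
310  13  19  18  18  20  17  61 187 194  11  16  16  15  15  19  11  14   8   0 202 201 201 200 203 214  15  21  18  20  18  15
320  17  21  20  13  22  10 196 178 110   7  19  13  99  94  82  12  21   9 211 201 200 201 203 203 204  64  24  20  20  22  19
```

Wing tilt against the tool is about 11°, so the knob is at ≈ -0.31, past zero and free. I'll check its height from the wing's end edge before going forward.

Run:
```python
from h import *
f=load("w8"); g=f["image"].max(2).astype(int)
a=.31
for c in (42,):
  for L in (5,7,9,12,13):
    e=lambda s,w,z: np.round(proj(f,S(42+s*32*np.cos(a)-w*8*np.sin(a),88.5+s*32*np.sin(a)+w*8*np.cos(a),z)),0)
    print(L,"far end top L/R",e(-1,1,120+L),e(-1,-1,120+L),"bottom",e(-1,1,92+L),e(-1,-1,92+L),"mark end top",e(1,1,120+L),e(1,-1,120+L))
for c in (272,280,288,296): print(c,g[190:240:2,c])
for r in range(322,372,4): print(r,g[r,238:300:3])
```

```text
5 far end top L/R [309. 212.] [268. 204.] bottom [303. 195.] [269. 189.] mark end top [277. 352.] [240. 346.]
7 far end top L/R [310. 213.] [268. 206.] bottom [304. 196.] [269. 190.] mark end top [277. 356.] [240. 349.]
9 far end top L/R [310. 215.] [268. 207.] bottom [304. 197.] [269. 191.] mark end top [277. 359.] [239. 353.]
12 far end top L/R [311. 217.] [268. 209.] bottom [305. 199.] [269. 192.] mark end top [277. 364.] [238. 358.]
13 far end top L/R [312. 218.] [268. 210.] bottom [305. 199.] [269. 193.] mark end top [277. 366.] [238. 359.]
272 [ 74 189 228   6  12  14  12  15   2  13  23  22  24  28  29  28  30  29
  31  29  28  30  30  26  29]
280 [198 216  78   3  11  18  15  11  11   7  19  24  25  30  25  27  31  27
  27  25  29  27  25  28  27]
288 [219 108 118  36   5  10   5  12  14   9  14  22  24  28  25  31  29  33
  26  30  29  22  25  26  27]
296 [131 111 114 121  24   5  15  11  10  12  16  20  23  19  28  25  22  25
  21  21  26  24  21  19  26]
322 [190 179 188   0  20  14  14  13 118 130 128 109  16  15  10   5 209 200
 203 200 202]
326 [163 164 176   6   5  15 
[... 274 characters left out ...]
17 122 129 128 104  16  11  17   0 209 202 200
 198 202 201]
342 [199 196 208  15  21  12   1 132 128 126  48  16  10  17 111 198 197 197
 199 200 197]
346 [197 195 199  90  14  22  15 131 127 132   9  12  18   0 203 195 198 198
 200 199 197]
350 [200 200 199 196 198 204 195 190 149 111   0   0   0 206 200 199 197 200
 199 197 197]
354 [ 15  14  16   5  16  78 147 216 208 200 196 197 197 199 199 201 202 214
 198 124  53]
358 [20 22 21 23 13 16 18 19 14 12  7 18 70 40 10 12 14 22 18 18 19]
362 [18 13 18 15 14 21 17 20 21 16 16 18 20 17 18 13 18 14 15 12 14]
366 [15 20 15 18 19 19 18 15  8 22 15 15 21 17 17 16 15 19 17 20 17]
370 [21 22 21 18 20 19 26 15 16 22 20 21 19 16 17 16 22 23 16 20 19]
```

Mark-end edge rows 347–353 match a lift of 5–7 mm (13 mm would be 359–366), so the knob has clicked down. Now forwards, following it down gently.

Request:
play_rows:
  commands:
    - [0,0,0,0,0,4]
    - [0,0,0,0,0,5]
    - [0,0,0,0,0,5]
    - [0,0,0,0,0,5]
    - [0,0,0,0,0,6]
  hand: 20

```text
time: 18.98
tool_pos: [0.5576, -0.1204, 0.118]
tool_rot: [0.001, 0.078, 0.997, -0.0]
contact_force: [1.0, -1.1, -0.5]
gripper_width: 0.232
grasp_force: 0.9
```

Request:
play_rows:
  commands:
    - [0,0,0.4,0,0,7]
    - [0,0,0.4,0,0,7]
    - [0,0,0.4,0,0,7]
    - [0,0,0.4,0,0,7]
    - [0,0,0.4,0,0,7]

```text
time: 19.4
tool_pos: [0.5575, -0.1206, 0.1161]
tool_rot: [0.001, 0.375, 0.927, -0.0]
contact_force: [-0.8, -1.6, 1.2]
gripper_width: 0.235
grasp_force: 0.8
```

Request:
play_rows:
  commands:
    - [0,0,0.4,0,0,7]
    - [0,0,0.4,0,0,7]
    - [0,0,0.4,0,0,7]
    - [0,0,0.4,0,0,7]
    - [0,0,0.4,0,0,7]

```text
time: 19.82
tool_pos: [0.5572, -0.1206, 0.1141]
tool_rot: [0.0, 0.636, 0.771, -0.0]
contact_force: [-0.7, -2.6, 0.6]
gripper_width: 0.234
grasp_force: 0.9
```

Run:
```python
from h import *
s=where(); print(s["gripper_width"]*85.4,s["grasp_force"],s["ft_torque"])
```

```text
stand xyz mm [ 41.9976  87.8558 114.082 ] tool-x angle in stand deg 113.45693335248534 z [-0.     -0.0012 -1.    ] t 19.8167 q6 -0.5341736581854221 F [-0.6787 -2.6182  0.5752]
19.981300669177514 0.9064130228944123 [-0.3013  0.2621 -0.0022]
```

Request:
play_rows:
  commands:
    - [0,0,0.4,0,0,7]
    - [0,0,0.4,0,0,7]
    - [0,0,0.4,0,0,7]
    - [0,0,0.4,0,0,7]
    - [0,0,0.4,0,0,7]

```text
time: 20.23
tool_pos: [0.557, -0.1203, 0.112]
tool_rot: [0.0, 0.839, 0.544, -0.0]
contact_force: [-0.4, -0.7, 1.4]
gripper_width: 0.233
grasp_force: 1.1
```

Request:
play_rows:
  commands:
    - [0,0,0.4,0,0,7]
    - [0,0,0.4,0,0,7]
    - [0,0,0.4,0,0,7]
    - [0,0,0.4,0,0,7]
    - [0,0,0,0,0,7]

```text
time: 20.65
tool_pos: [0.5572, -0.1204, 0.1103]
tool_rot: [0.0, 0.964, 0.267, -0.0]
contact_force: [0.4, -1.9, -0.9]
gripper_width: 0.235
grasp_force: 1.3
```

Run:
```python
from h import *
s=where(); print(s["gripper_width"]*85.4,s["grasp_force"],s["ft_torque"])
```

```text
stand xyz mm [ 41.9734  88.0265 110.3256] tool-x angle in stand deg 43.45373390723681 z [ 0.0001 -0.0009 -1.    ] t 20.65 q6 0.6876166699191055 F [ 0.4324 -1.9161 -0.8881]
20.032323960218594 1.2901784369023517 [-0.2869 -0.0219  0.0434]
```

Request:
play_rows:
  commands:
    - [0,0,0,0,0,5]
    - [0,0,0,0,0,5]
    - [0,0,0,0,0,4]

```text
time: 20.9
tool_pos: [0.5573, -0.1205, 0.11]
tool_rot: [0.0, 0.989, 0.148, 0.0]
contact_force: [-0.2, -1.7, -2.1]
gripper_width: 0.236
grasp_force: 1.1
```

Request:
play_rows:
  commands:
    - [0,0,0,0,0,4]
    - [0,0,0,0,0,3]
    - [0,0,0,0,0,0]

```text
time: 21.15
tool_pos: [0.5572, -0.1204, 0.11]
tool_rot: [0.0, 0.996, 0.089, 0.0]
contact_force: [0.0, -2.2, -2.4]
gripper_width: 0.238
grasp_force: 0.9
```

Run:
```python
from h import *
s=where(); print(s["gripper_width"]*85.4,s["grasp_force"],s["ft_torque"])
```

```text
stand xyz mm [ 41.9294  88.0567 109.9888] tool-x angle in stand deg 22.750698180653142 z [ 0.0001 -0.0007 -1.    ] t 21.15 q6 1.048914314569725 F [ 0.0397 -2.2122 -2.4237]
20.323323262536253 0.9303474531043321 [-0.2732 -0.0601  0.0489]
```

Request:
play_rows:
  commands:
    - [0,0,0,0,0,3]
    - [0,0,0,0,0,3]
    - [0,0,0,0,0,0]

```text
time: 21.4
tool_pos: [0.5571, -0.1203, 0.11]
tool_rot: [0.0, 0.999, 0.038, -0.0]
contact_force: [-1.0, -2.3, -1.3]
gripper_width: 0.233
grasp_force: 1.0
```

Request:
play_rows:
  commands:
    - [0,0,0,0,0,-5]
    - [0,0,0,0,0,-4]
    - [0,0,0,0,0,0]
    - [0,0,0,0,0,0]
    - [0,0,0,0,0,0]
  hand: 36

```text
time: 21.82
tool_pos: [0.5573, -0.1199, 0.1103]
tool_rot: [-0.0, 0.993, 0.116, 0.0]
contact_force: [0.0, 0.5, -0.2]
gripper_width: 0.422
grasp_force: 0.0
```

Request:
play_rows:
  commands:
    - [0,0,-15,0,0,0]
    - [0,0,-25,0,0,0]
    - [0,0,-30,0,0,0]
    - [0,0,-30,0,0,0]
    - [0,0,-15,0,0,0]

```text
time: 22.23
tool_pos: [0.5587, -0.1204, 0.2298]
tool_rot: [0.001, 0.993, 0.116, 0.003]
contact_force: [1.2, -0.6, 1.1]
gripper_width: 0.422
grasp_force: 0.0
```

Request:
play_rows:
  commands:
    - [-20,0,-10,0,0,0]
    - [-20,0,0,0,0,0]
    - [0,0,0,0,0,0]
    - [0,0,0,0,0,0]
    - [0,0,0,0,0,0]

```text
time: 22.65
tool_pos: [0.5184, -0.1291, 0.235]
tool_rot: [-0.0, 0.993, 0.116, 0.0]
contact_force: [0.5, -0.1, -0.6]
gripper_width: 0.428
grasp_force: 0.0
```

Run:
```python
from h import *
where(); f=grab("wrist","w9"); i=f["image"]; g=i.max(2).astype(np.uint8)
u,v=proj(f,S(42,88,120)); print(u,v)
m=(g<45).astype(np.uint8); n,l,s,c=cv2.connectedComponentsWithStats(m); k=l[int(v),int(u)]
pts=np.argwhere(l==k)[:,::-1].astype(np.float32); r=cv2.minAreaRect(pts); print(s[k],cv2.boxPoints(r).tolist(),r)
hull=cv2.approxPolyDP(cv2.convexHull(pts),2.5,True)[:,0]; print(hull.tolist())
for a in (2.4,2.5,2.6,2.7):
  for L in (0,5):
    e=lambda sx,w,z=120: tuple(np.round(proj(f,S(42+sx*32*np.cos(-a)-w*8*np.sin(-a),88+sx*32*np.sin(-a)+w*8*np.cos(-a),z+L)),0).astype(int).tolist())
    print(a,L,"mark",e(1,1),e(1,-1),"other",e(-1,-1),e(-1,1))
for r in range(int(v)-60,int(v)+60,6): print(r,g[r,int(u)-60:int(u)+60:4])
```

```text
stand xyz mm [  5.9579  71.1534 235.0177] tool-x angle in stand deg 25.77670051309973 z [ 0.0001  0.0003 -1.    ] t 22.65 q6 0.9552829897477239 F [ 0.4886 -0.0555 -0.6485]
276.8795254805252 154.82318873664758
[ 257  110   38   86 2035] [[257.0, 110.0], [294.0, 110.0], [294.0, 195.0], [257.0, 195.0]] ((275.5, 152.5), (85.0, 37.0), 90.0)
[[282.0, 195.0], [268.0, 194.0], [257.0, 154.0], [269.0, 110.0], [285.0, 111.0], [294.0, 145.0], [286.0, 191.0]]
2.4 0 mark (299, 193) (279, 199) other (253, 114) (275, 108)
2.4 5 mark (300, 194) (279, 200) other (253, 114) (275, 107)
2.5 0 mark (295, 195) (274, 199) other (257, 112) (279, 108)
2.5 5 mark (296, 196) (274, 200) other (257, 112) (280, 107)
2.6 0 mark (291, 196) (270, 198) other (261, 110) (284, 108)
2.6 5 mark (292, 198) (270, 200) other (261, 110) (284, 108)
2.7 0 mark (287, 198) (266, 198) other (266, 109) (289, 109)
2.7 5 mark (287, 199) (266, 199) other (266, 109) (289, 109)
94 [182 179 179 179 180 180 178 176 178 175 179 178 149 102 101 102 102 101
 141 171 180 168 179 183 182 162 179 181 183 180]
100 [181 178 180 181 179 175 147  9
[... 1677 characters left out ...]
  7 116   6  10
 198 191 108 111  98  58  66  71 208 201 200 202]
184 [162 194 100 113  96 154 173  88  98  96 101  94 158  17  12 117   8   8
 197 106 111 111  32  67  71  73  69 206 202 200]
190 [107 104 105 107  94 102  75 178 172 169 185 177 188  12   5 115   3   9
 140 103  92  89  50  49  53 125 128 203 201 202]
196 [107 103 110 114  50  51 167 176 175 184 176 179 184 169  74  74  77 165
 150 133 143 132  82 141 138  84  86  85 205 202]
202 [113 109 110  53  54 110 173 171 179 174 179 178 189 143 153 157 163 147
 156 178 168 158 155 142 118 121 144 110 110 120]
208 [182 194  47  55  57 174 171 176 177 178 173 186 108 175 108 129 145 137
 155 163 172 175 172 171 159 155 139 131 121  86]
```

Wing is parallel to the tool, so the knob is at ≈ 2.69, past the collar contact (2.4) and short of the 2.8 stop, with no binding torque. One check from the scene view, then I hand in.

Run:
```python
from h import *
sc=grab("scene","scene9"); g=sc["image"].max(2)
m=(g[140:200,190:250]<30).astype(np.uint8); n,l,s,c=cv2.connectedComponentsWithStats(m)
print([(s[k]+np.array([190,140,0,0,0])).tolist() for k in range(1,n) if s[k,4]>40])
a=2.69
for L in (0,5,7):
    P=[proj(sc,S(42+sx*32*np.cos(a)-w*8*np.sin(-a),88+sx*32*np.sin(-a)+w*8*np.cos(a),z+L)) for sx in(1,-1) for w in (1,-1) for z in (92,120)]
    P=np.array(P); print(L,"bbox",P.min(0),P.max(0))
for r in range(154,190,2): print(r,g[r,196:250:2])
where()
```

```text
[[208, 140, 12, 8, 45], [210, 162, 18, 19, 208], [216, 184, 13, 11, 101]]
0 bbox [208.5613 158.9332] [228.2422 181.1639]
5 bbox [208.3368 157.7762] [228.0738 180.0544]
7 bbox [208.2466 157.3117] [228.0062 179.609 ]
154 [148 143 146 143 150 149 151 156  30  41  95  64  75  70  57  35 170 159
 157 156 158 159 155 155 154 155 154]
156 [147 145 146 146 147 146 147 165  40  66  38  61  71  72  66  18 183 158
 135 167 157 151 163 156 156 155 153]
158 [145 150 148 146 130 155 160  36  48  55  45  49  62 102 140 117  69 172
  60  66 159 159 123 157 154 155 156]
160 [145 116 161 155 153 155 157  75  50  27  38  31  55 142 100 133  95 109
  66 133 158 157 172 159 154 155 153]
162 [154 159  93 160 154 154 155 169  16  46  82  87  76  35  39   0 129  44
  90 170 158 166 109 105 160 152 151]
164 [154 159  39 162 154 153 154 156 174  78  72 100   9  25  11   1 141 102
  21 171 158  80  22 142  99 154 152]
166 [160 155 156 155 154 155 154 156 161  60 135  14  19  14  10   7 169 109
  42 181 100 156 139 139 119 160 152]
168 [130 156 153 154 154 154 156 154 162  75  15  21  16  12  10   3 133 137
 13
[... 656 characters left out ...]
47  53  52  78  44 108  53  56
  62  52  53  38 111  69  37  41  32]
182 [145 146 155 123 133 129 134 139 129  53  68  71  68  54  57  55  61  79
  55  42  52  37 179 182  50  41  35]
184 [148 147 147  84 141 144 102  43  67 106  61  59  60  65  17  15 192  66
  61  52  44  34  73  70  64  39  33]
186 [148 149 144 152  58  47  88 169 161 171  49  41  19  22  22  16  31 185
  71  77  80  81  77  76  80  54  79]
188 [149 146 147 147 153  41 155 159 157 163   2  20  21  19  17  15  39  74
  72  76  75  77  75  76  76  75  87]
stand xyz mm [  6.0718  71.2585 234.7528] tool-x angle in stand deg 25.80454595749085 z [-0.0005  0.0004 -1.    ] t 22.75 q6 0.9551037017148143 F [ 0.1565  0.0723 -0.7218]
```

```bash
python3 -c "
from plant import manip
print(manip.job_done())"
```

```text
the job is handed in; nothing more can be done
None
```

I mounted the injector in the clips, shut the bar, turned the knob back until it clicked and ran it down onto the bar, then let go and handed in at about 23 s; the hand-in returned no verdict.

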